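# Take the used filter plate out of the bench dust extractor and hold it up to the light

### The job

On the model-making bench, swing the grey hooded flap of the dust extractor fully open so that it stays up, then draw the used filter plate (the one with the orange tab) straight up out of its slot, leaving the white-tabbed clean one in place. Hold the used plate upright in front of the lit face of the light panel, centred on it, its flat side parallel to the face, a little way off (about 6 cm) and touching neither panel nor bench, and finish with the gripper still holding it motionless there. Leave the mug, the paint jar and the glue bottle where they stand.

Things in the scene. Friction and masses are not known exactly. Their poses are not given: they have to be found in the camera images.
- extractor: Bench dust extractor, fixed to the bench: a grey open-topped filter bay 160 (x) x 130 (y) x 70 mm high, walls 6 to 8.5 mm, joined at its +x end to a blue fan housing 90 x 130 x 70 mm with a round black grille. Origin: under the centre of the bay, at bench height, z up. The bay holds two upright filter plates in rib slots at x = -34 and +34 mm, y = 0; which plate is in which slot varies.
- flap (a joint): Angle (rad) of the grey hooded flap that covers the bay (158 x 131 mm, 37 mm deep inverted tray, 0.14 kg): 0 shut, 1.65 fully open at its stop. May start slightly ajar. It hinges on the extractor's -y rim about the extractor's x axis and lifts at its +y edge, swinging over to -y. Its stiff hinge holds it at any angle (about 0.16 N m, so 1 to 2 N at the bar).
- flap_hinge (a point): Point on the flap's hinge line, above the middle of the bay's -y rim, 70 mm above the bench, 65 mm to the extractor's -y of its origin.
- flap_bar (a point): Middle of the flap's steel bar handle: a round bar 10 mm in diameter, 66 mm clear between its posts, parallel to the extractor's x axis. With the flap shut it runs 31 mm clear above the flap's top face near its +y edge, 112 mm to +y and 73 mm above the hinge line. It moves with the flap; a bar held loosely between two fingers can turn in them.
- used_filter: Used filter plate: black frame, brown pleats, orange tab. Frame 12 mm thick (own x) x 108 mm wide (own y) x 60 mm high, about 60 g. Origin: middle of its lower edge; z up. It stands in its slot on the bay floor, 10 mm above the bench, frame top level with the bay rim, with about 1.5 mm play; its axes start parallel to the extractor's.
- used_filter_tab (a point): Middle of the orange tab on top of the used plate, 74 mm above the plate's lower edge. Tab 12 mm thick (plate x) x 34 mm wide (plate y) x 28 mm high; it stands clear above the bay rim once the flap is open.
- used_filter_center (a point): Middle of the used plate's 108 x 60 mm frame, 30 mm above its lower edge.
- clean_filter: Clean filter plate, same size and shape, all white with a white tab, in the other slot. It stays there. Origin: middle of its lower edge.
- light_panel: Light panel fixed to the bench: black upright panel 180 mm wide (y), 18 mm thick, top 130 mm above the bench, on a low black foot (120 mm wide, 8 mm high, reaching 20 mm in front of the face and 70 mm behind). Origin: on the bench under the lit face; the glowing face looks along its +x.
- panel_face (a point): Centre of the lit face (160 wide x 90 mm high), 75 mm above the bench; x points straight out of the lit face, y along it, z up.
- mug: White mug, 76 mm across, 90 mm high, open top, upright. Origin: centre of its underside.
- paint_jar: Small paint jar with blue cap, 38 mm across, 50 mm high. Origin: centre of its underside.
- glue_bottle: Small dark green glue bottle with yellow cap, 40 mm across, 90 mm high. Origin: centre of its underside.

How it is judged:
By the outcome, as a careful person would: the job done as asked, in the order asked, and still so for the second after the job is handed in, while the arm keeps its last pose, push and grip.
It also fails if it takes over 64 s, if anything falls off the work surface, if the arm or the gripper's body presses on something with over 40 N, if the wrist force passes 120 N, or if a joint passes its speed limit or range.

### The arm

A 6-joint arm with a two-finger parallel gripper is mounted at the origin on the work surface. World frame = base frame: x ahead of the robot, y to its left, z up, the work surface at z = 0. Lengths are in m, angles in rad, forces in N, time in s.
With the tool pointing down it reaches from about 0.25 to 0.775 m from the base axis. Payload 4 kg.
Tool frame: the origin (TCP) lies at the centre of the arm's flange, where the gripper is bolted on; the fingertips stand 173 mm ahead of it and the grasp point (between the pads) lies 155 mm ahead of it; z points along the fingers, y is the line along which they close (so a half turn about z gives the same grasp; the last joint's range is limited). The gripper opens to 85 mm and grips with 20 to 120 N. Pads are 22 mm wide; open, the fingers measure 114 mm over their backs; the gripper's body (76 mm by 85 mm) begins 54 mm behind the grasp point. The pads swing forward as they close: fully open they stand 13 mm farther back than shut.
Start: joints at [1.187, 0.087, 1.371, -0, 1.684, -0.103], TCP at [0.152, 0.528, 0.405] pointing down, gripper open.
Joint ranges: [-3.1, 3.1], [-0.76, 2.03], [0.27, 2.55], [-1.08, 4.22], [0.17, 2.65], [-2.57, 2.57]. Speed limits (rad/s): [2.79, 2.79, 3.14, 3.14, 3.14, 3.14].

### API

Orientations are given as [roll, pitch, yaw] about the fixed x, y, z axes, in that order (R = Rz(yaw) Ry(pitch) Rx(roll)).
In Python, from cell import ctrl gives the robot as it stands.
- The arm moves only by the shell command python3 -m jog 'ROWS' [OPENING] [FORCE]. ROWS is JSON, a list of rows, each a list of 6 numbers: the shift along the tool's x, y, z each as a share of 0.02 m, from -1 to 1, then the turn, a rotation vector about the tool's x, y, z each as a share of 4 degrees, from -1 to 1. In form: [[tx, ty, tz, wx, wy, wz], ...]. A call has 1 to 8 rows; each row shifts and turns the commanded pose from where the row before left it, along the tool's axes as they then stand; what a row does not reach is not made up. A row lasts 1/12 s, in which the tool goes at most 41.7 mm and 7.16 degrees, less where a joint would pass 70% of its speed; a pose out of reach is approached as far as the arm can. A call with a number of a shift or a turn outside -1 to 1 is refused whole. A call with a gripper value outside its range is refused whole. OPENING is the opening in per cent of the stroke, from 0 (shut) to 100 (fully open), set as the call begins (- or left out, the last holds). The fingers move at their own pace and stop on an object; FORCE is the grip in N (left out, the last holds). Time passes only in rows, so rows that do not move let the fingers close. It gives the time, the measured TCP pose, the force, the opening and the grip force at its end, in the units of the state.
- ctrl.observe(): the state, without advancing time (a new reading comes with each control period).
- ctrl.read_camera(name): name is "scene" or "top"; returns a dict with "image" (384x512x3 uint8, red, green, blue), "range_z" (384x512 float32, m along the optical axis (not along the pixel's ray), 0 where there is no reading), "K" (3x3 intrinsics, pixels), "R" (3x3) and "t" (3): a world point X has camera coordinates R X + t. Camera axes: x right, y down, z forward; pixel columns grow to the right and rows downward; lengths in m; the calibration is good to about 2 mm. A picture is of the moment at which its call begins.
- ctrl.job_done(): hands the job in; it is judged then, once.
The state is a dict: "time_s": time; "joints": joint angles; "joint_vel": joint speeds; "joint_efforts": joint torques, N m; "tcp_pos": TCP position; "tcp_rot": TCP orientation; "ft_force": force on the tool from outside, world axes, zero at the start; "wrist_torque": the same for the moment, N m; "gripper_width": opening from 0.0 (shut) to 1.0 (fully open); "grasp_force": force on a finger pad.
Only numpy, scipy, OpenCV 4.12 (cv2) and the standard library are available. Lean on these libraries where they do the work, as an engineer would, in place of code of your own. Each camera call takes 0.05 s, during which the arm holds its last target. There are 200 camera calls.

## Working session

There is one attempt and no reset: what is moved stays moved. The work goes in short steps, Python scripts to look and compute and a shell command to move; the robot and the scene stay as the last step left them, time stands still between calls to the robot, and variables do not carry over. Pictures are saved under pics/ and viewed, at most 10 in all, crops included, and the job is handed in when it is done.

```bash
ls; mkdir -p pics; python3 - <<'E'
from cell import ctrl
import cv2,numpy as np
s=ctrl.observe();print(s)
ims=[]
for n in("scene","top"):
    c=ctrl.read_camera(n);np.savez(f"pics/{n}0.npz",**c)
    print(n,c["K"].tolist(),np.round(c["R"],3).tolist(),c["t"], (c["range_z"]>0).mean())
    cv2.imwrite(f"pics/{n}0.png",cv2.resize(c["image"][:,:,::-1],(800,600)))
E
```

```text
pics
{'time_s': 0.0, 'joints': array([ 1.18690627e+00,  8.80370768e-02,  1.37228258e+00, -1.05035368e-05,
        1.68360282e+00, -1.03086725e-01]), 'joint_vel': array([ 0.00101802, -0.00089963,  0.00051787, -0.00079821,  0.0005101 ,
        0.00020135]), 'joint_efforts': array([ 7.38435465e-04, -3.51871383e+01, -3.13271677e+01, -1.49147638e-05,
        1.08617757e-02,  3.92274842e-06]), 'tcp_pos': array([0.15238176, 0.528366  , 0.40347943]), 'tcp_rot': array([-3.13927413e+00, -2.29363855e-04,  2.86078788e+00]), 'ft_force': array([-0.08336216, -0.19608216,  0.94874236]), 'wrist_torque': array([-0.03186558, -0.0228264 ,  0.01705073]), 'grasp_force': 0.0, 'gripper_width': 1.0017889022794482}
scene [[452.41639427769746, 0.0, 260.47840852447314], [0.0, 452.41639427769746, 188.26817463308134], [0.0, 0.0, 1.0]] [[-0.642, 0.767, 0.025], [0.421, 0.379, -0.824], [-0.641, -0.519, -0.566]] [ 0.30708312 -0.14564403  1.54239337] 0.9933268229166666
top [[348.82618266410304, 0.0, 261.4582215713389], [0.0, 348.82618266410304, 190.63548311339085], [0.0, 0.0, 1.0]] [[0.007, -1.0, -0.003], [-0.978, -0.006, -0.207], [0.207, 0.005, -0.978]] [0.05748907 0.57845082 0.97075338] 0.9959208170572916
```

View pics/scene0.png

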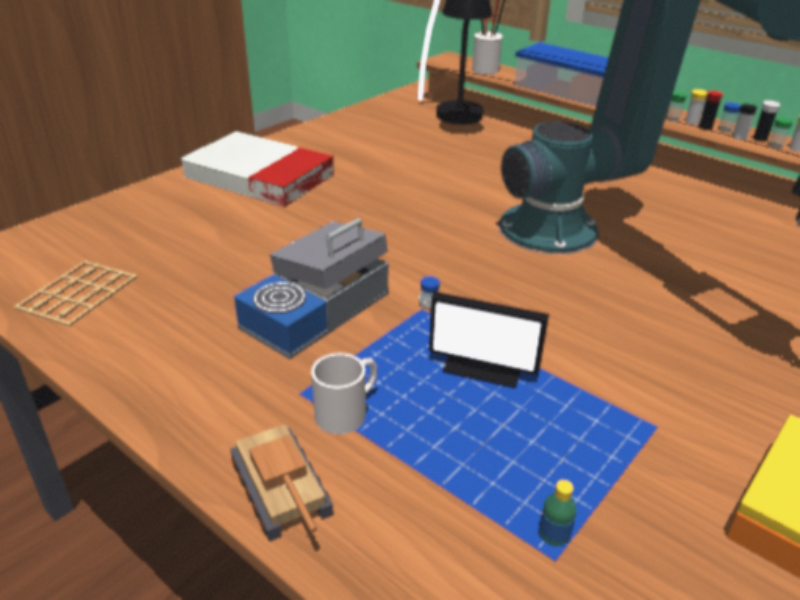

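View pics/top0.png

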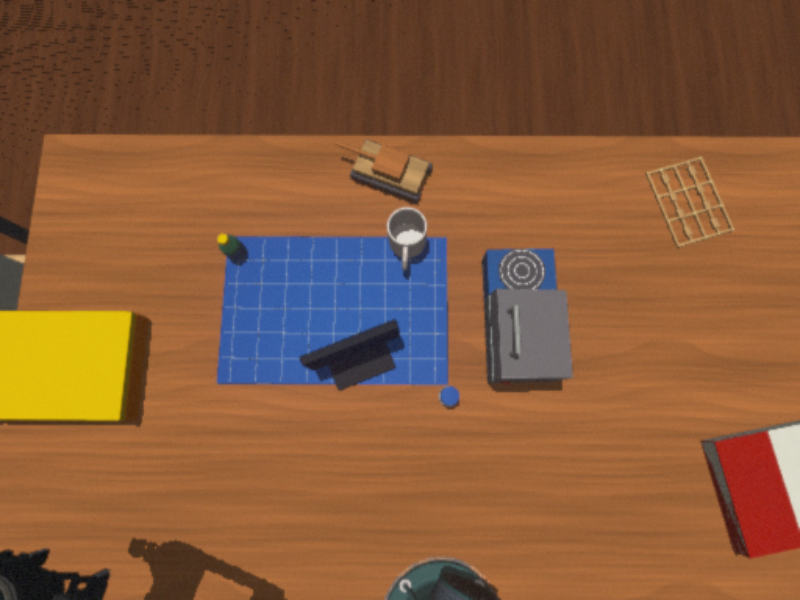

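The scene view shows the lit face of the panel at (490,335), the extractor at (310,285) with its flap ajar, and the mug at (340,390). In the top view the extractor is at (525,315) with the fan towards +x, the bar is at (516,330), and the panel top runs from (303,360) to (397,325), facing up the image. The jar is at (450,397) and the mug at (407,232).

```bash
cat > h.py <<'E'
import numpy as np,cv2
def cloud(c):
    K,R,t,z=c["K"],c["R"],c["t"],c["range_z"]
    v,u=np.indices(z.shape); d=np.stack([(u-K[0,2])/K[0,0]*z,(v-K[1,2])/K[1,1]*z,z],-1)
    return (d-t)@R   # world pts
def rect(P): 
    r=cv2.minAreaRect((P[:,:2]*1000).astype(np.float32)); return np.round(r[0],1),np.round(r[1],1),round(r[2],1)
def line(P):
    m=P.mean(0); w=np.linalg.svd(P-m,full_matrices=False)[2][0]; return m,w
E
python3 - <<'E'
from h import *
for n in("top","scene"):
    c=np.load(f"pics/{n}0.npz"); P=cloud(c); hsv=cv2.cvtColor(c["image"],cv2.COLOR_RGB2HSV); H,S,V=[hsv[...,i].astype(int) for i in range(3)]
    X,Y,Z=P[...,0],P[...,1],P[...,2]; ok=c["range_z"]>0
    blue=(H>100)&(H<130)&(S>130)&ok
    print(n)
    m=blue&(abs(Z-.07)<.006)&(Y<-.05)
    print(" fan",m.sum(),rect(P[m]),P[m].mean(0))
    g=(S<60)&ok&(Y<-.05)&(Y>-.35)&(X>.2)&(X<.7)&(Z>.05)
    m=g&(Z>.1);print(" flap",rect(P[m]),[np.percentile(Z[m],[0,50,90,99,100])])
    # flap top plane & bar
    Q=P[g&(Z>.08)]
    from numpy.linalg import svd
    Qz=Q
    for _ in range(8):
        A=np.c_[Qz[:,:2],np.ones(len(Qz))];k=np.linalg.lstsq(A,Qz[:,2],rcond=None)[0]
        r=Q[:,2]-np.c_[Q[:,:2],np.ones(len(Q))]@k; Qz=Q[abs(r)<max(.003,np.std(r[abs(r)<.02]))]
    print(" plane",k,len(Qz),len(Q)); print(" top rect",rect(Qz))
    b=Q[(r>.02)&(r<.045)]; mm,w=line(b); print(" bar",len(b),mm,w,rect(b))
    m=ok&(V<90)&(abs(Z-.13)<.006)&(Y>-.1)&(Y<.3)&(X>.2)&(X<.6); print(" panel top",m.sum(),rect(P[m]),P[m].mean(0),line(P[m])[1])
    m=ok&(V>180)&(S<50)&(Z>.02)&(Z<.125)&(Y>-.1)&(Y<.3)&(X>.2)&(X<.55)
    if m.sum()>20: 
        q=P[m]; mm=q.mean(0); print(" face",m.sum(),(q.max(0)+q.min(0))/2,mm,svd(q-mm,full_matrices=False)[2][2])
    m=blue&(abs(Z-.05)<.008)&(Y<0); print(" jar",m.sum(),P[m].mean(0) if m.any() else 0)
    m=ok&(S<60)&(V>120)&(abs(Z-.09)<.006)&(X>.45)&(Y>-.1)&(Y<.15); print(" mug",m.sum(),rect(P[m]) if m.any() else 0)
E
```

```text
top
 fan 399 (array([ 631.9, -149.7]), array([ 82. , 128.9]), 3.6) [ 0.63448409 -0.14789146  0.06883869]
 flap (array([ 506.1, -158.4]), array([157.4, 133.3]), 1.6) [array([0.10003408, 0.11655782, 0.12650223, 0.16479515, 0.16892705])]
 plane [-0.0030515   0.17029327  0.14531779] 2287 2794
 top rect (array([ 506.6, -160.4]), array([157.3, 129.2]), 1.1)
 bar 127 [ 0.5032247  -0.12065668  0.16218258] [-0.99972937 -0.0207866  -0.01044572] (array([ 504.6, -121.3]), array([82.2, 11.3]), 0.2)
 panel top 407 (array([502.4,  71.7]), array([346.1, 131.3]), 86.8) [0.48496715 0.15431246 0.12835127] [-0.21380217  0.97686323  0.00518272]
 jar 94 [ 0.39710695 -0.01507106  0.04855227]
 mug 100 (array([712.1,  66.2]), array([72.3, 71.9]), 3.0)
scene
 fan 455 (array([ 635.1, -148.2]), array([ 90.6, 129.3]), 1.8) [ 0.64211297 -0.13257977  0.06843771]
 flap (array([ 509.5, -157.1]), array([162.1, 137.5]), 1.0) [array([0.10002584, 0.11702672, 0.12821165, 0.16485356, 0.16754012])]
 plane [-0.00934862  0.16134192  0.14693056] 1143 2000
 top rect (array([ 509.6, -159.4]), array([162.1, 132.9]), 1.0)
 bar 121 [ 0.5117993  -0.11808267  0.15948679] [ 0.99973347  0.02012878 -0.0113058 ] (array([ 508.5, -118.6]), array([83. , 12.1]), 1.3)
 panel top 372 (array([513.8,  77.4]), array([107.6, 347.5]), 2.9) [0.49099272 0.16433664 0.12829591] [ 0.30652421 -0.95185482 -0.00391339]
 face 2006 [0.4966076  0.16792231 0.07489859] [0.49578464 0.16979069 0.07660516] [-0.92551975 -0.37869619  0.00154836]
 jar 338 [ 0.605718   -0.09658258  0.04962897]
 mug 321 (array([623.2,  84.9]), array([ 78.6, 261.1]), 78.6)
```

```bash
python3 -m jog '[[0,0,0,0,0,-1],[0,0,0,0,0,-1],[0,0,0,0,0,-1],[0,0,0,0,0,-1],[0,0,0,0,0,-0.3]]' 35 20
for i in 1 ; do :; done
python3 -m jog '[[-0.5,-1,0,0,0,0],[-0.5,-1,0,0,0,0],[-0.5,-1,0,0,0,0],[-0.5,-1,0,0,0,0],[-0.5,-1,0,0,0,0],[-0.5,-1,0,0,0,0],[-0.5,-1,0,0,0,0],[-0.5,-1,0,0,0,0]]'
python3 -m jog '[[-0.5,-1,0,0,0,0],[-0.5,-1,0,0,0,0],[-0.5,-1,0,0,0,0],[-0.5,-1,0,0,0,0],[-0.5,-1,0,0,0,0],[-0.5,-1,0,0,0,0],[-0.5,-1,0,0,0,0],[-0.5,-1,0,0,0,0]]'
python3 -m jog '[[-0.5,-1,0,0,0,0],[-0.5,-1,0,0,0,0],[-0.5,-1,0,0,0,0],[-0.5,-1,0,0,0,0],[-0.5,-1,0,0,0,0],[-0.5,-1,0,0,0,0],[-0.5,-1,0,0,0,0],[-0.5,-1,0,0,0,0]]'
python3 -m jog '[[-0.5,-1,0,0,0,0],[-0.5,-1,0,0,0,0],[-0.5,-1,0,0,0,0],[-0.5,-1,0,0,0,0],[-0.5,-1,0,0,0,0],[-0.5,-1,0,0,0,0],[-0.5,-1,0,0,0,0],[0,0,0,0,0,0]]'
```

```text
time_s: 0.52
tcp_pos: [0.1524, 0.5284, 0.404]
tcp_rot: [-3.14, -0.001, -3.12]
ft_force: [-0.0, 0.4, 0.3]
gripper_width: 0.348
grasp_force: 0.0
time_s: 1.18
tcp_pos: [0.2357, 0.369, 0.4044]
tcp_rot: [-3.141, -0.0, -3.123]
ft_force: [-0.0, 0.4, 0.5]
gripper_width: 0.348
grasp_force: 0.0
time_s: 1.85
tcp_pos: [0.3188, 0.2106, 0.4045]
tcp_rot: [-3.142, -0.0, -3.123]
ft_force: [0.5, 1.0, 0.7]
gripper_width: 0.355
grasp_force: 0.0
time_s: 2.52
tcp_pos: [0.4019, 0.0521, 0.4045]
tcp_rot: [3.141, -0.0, -3.123]
ft_force: [-0.7, -0.9, -0.4]
gripper_width: 0.347
grasp_force: 0.0
time_s: 3.18
tcp_pos: [0.4755, -0.0882, 0.4037]
tcp_rot: [-3.14, -0.001, -3.127]
ft_force: [0.0, -0.2, 0.2]
gripper_width: 0.352
grasp_force: 0.0
```

```bash
python3 -m jog '[[-0.8,-0.78,0,0,0,0],[-0.8,-0.78,0,0,0,0],[0,0,0.6,0,0,0],[0,0,0.7,0,0,0],[0,0,0.7,0,0,0],[0,0,0,0,0,0]]'
python3 - <<'E'
from h import *
from cell import ctrl
c=ctrl.read_camera("scene");cv2.imwrite("pics/s1.png",cv2.resize(c["image"][110:260,130:330,::-1],(800,600)))
print(ctrl.observe()["tcp_pos"])
E
```

```text
time_s: 3.68
tcp_pos: [0.506, -0.1152, 0.3606]
tcp_rot: [3.138, -0.007, -3.123]
ft_force: [-0.3, 0.3, 0.1]
gripper_width: 0.35
grasp_force: 0.0
[ 0.50622282 -0.11529679  0.36228111]
```

View pics/s1.png

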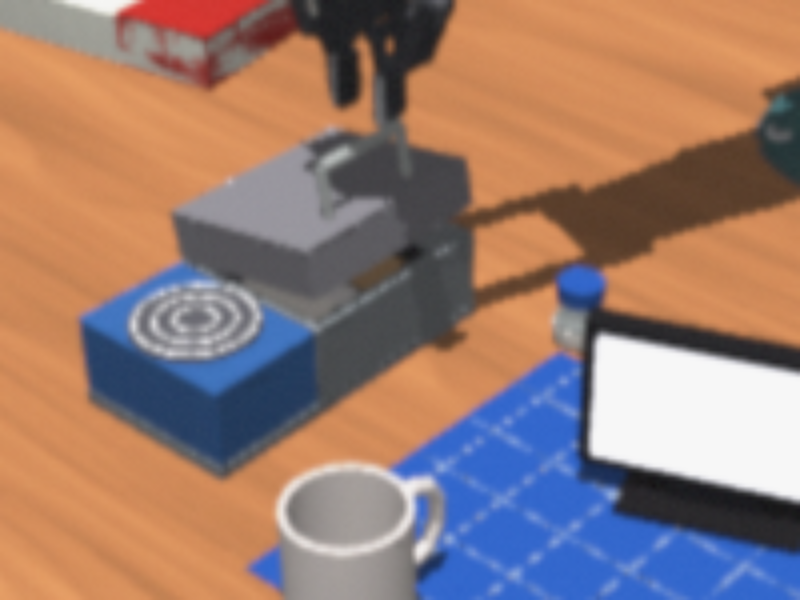

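The fingers (345–390, 100) stand over the bar (320–400, 160). Through the gap, white shows at the fan end (320,290) and brown at the near end (375,270), so the used plate is probably in the −x slot. Next I descend, cage the bar and swing.

```bash
python3 -m jog '[[0,-0.2,0.6,0,0,0],[0,0,0.7,0,0,0],[0,0,0.7,0,0,0],[0,0,0.6,0,0,0],[0,0,0,0,0,0],[0,0,0,0,0,0]]'
python3 -m jog '[[0,0,0,0,0,0],[0,0,0,0,0,0],[0,0,0,0,0,0],[0,0,0,0,0,0]]' 16 20
```

```text
time_s: 4.23
tcp_pos: [0.5069, -0.1199, 0.3122]
tcp_rot: [3.141, -0.001, -3.122]
ft_force: [-0.5, 0.3, 1.0]
gripper_width: 0.347
grasp_force: 0.0
time_s: 4.57
tcp_pos: [0.5073, -0.12, 0.3136]
tcp_rot: [-3.141, 0.002, -3.122]
ft_force: [-0.0, 0.2, 0.2]
gripper_width: 0.158
grasp_force: 0.0
```

```bash
python3 -m jog '[[0,-0.27,-0.24,0,0,0],[0,-0.27,-0.24,0,0,0],[0,-0.27,-0.24,0,0,0],[0,-0.27,-0.24,0,0,0],[0,-0.39,-0.2,0,0,0],[0,-0.39,-0.2,0,0,0],[0,-0.39,-0.2,0,0,0],[0,-0.39,-0.2,0,0,0]]'
python3 -m jog '[[0,-0.43,-0.1,0,0,0],[0,-0.43,-0.1,0,0,0],[0,-0.43,-0.1,0,0,0],[0,-0.43,-0.1,0,0,0],[0,-0.44,0.02,0,0,0],[0,-0.44,0.02,0,0,0]]'
python3 - <<'E'
from h import *
from cell import ctrl
c=ctrl.read_camera("scene");cv2.imwrite("pics/s2.png",cv2.resize(c["image"][110:260,130:330,::-1],(800,600)))
E
```

```text
time_s: 5.23
tcp_pos: [0.5083, -0.1738, 0.3488]
tcp_rot: [-3.141, 0.002, -3.122]
ft_force: [1.2, 1.5, 0.4]
gripper_width: 0.158
grasp_force: 1.1
time_s: 5.73
tcp_pos: [0.509, -0.2258, 0.3549]
tcp_rot: [-3.141, -0.001, -3.122]
ft_force: [-0.2, 1.9, 1.0]
gripper_width: 0.16
grasp_force: 0.7
```

View pics/s2.png

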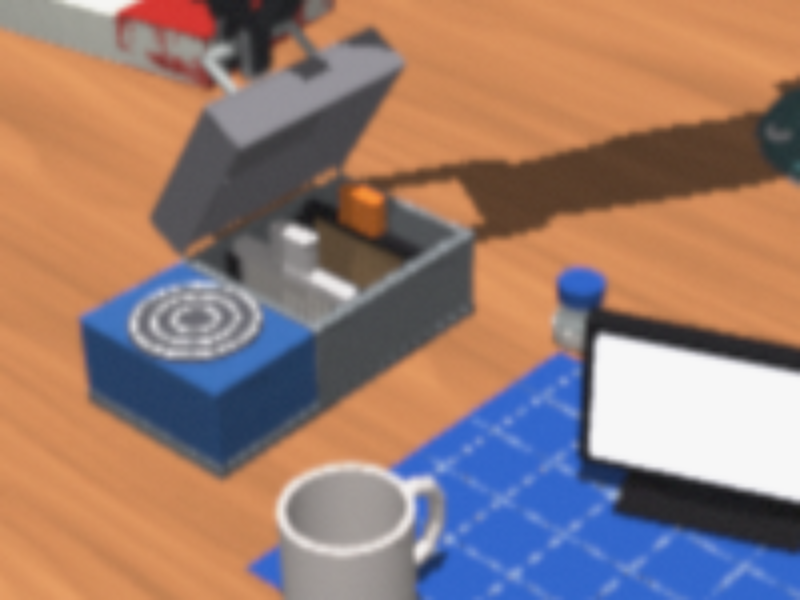

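The flap is about 55° up with the bar caged at (250,50). The orange tab is at (363,210) and the white tab at (296,250). I continue the swing.

```bash
python3 -m jog '[[0,-0.44,0.02,0,0,0],[0,-0.44,0.05,0,0,0],[0,-0.42,0.13,0,0,0],[0,-0.42,0.13,0,0,0],[0,-0.42,0.13,0,0,0],[0,-0.42,0.13,0,0,0],[0,0,0,0,0,0]]'
python3 -m jog '[[0,-0.32,0.2,0,0,0],[0,-0.32,0.2,0,0,0],[0,-0.32,0.2,0,0,0],[0,-0.32,0.2,0,0,0],[0,0,0,0,0,0],[0,0,0,0,0,0]]'
python3 -m jog '[[0,-0.1,0.05,0,0,0],[0,-0.1,0.05,0,0,0],[0,0,0,0,0,0]]'
```

```text
time_s: 6.37
tcp_pos: [0.5099, -0.2776, 0.3418]
tcp_rot: [3.142, -0.002, -3.124]
ft_force: [-0.5, 1.0, -0.5]
gripper_width: 0.164
grasp_force: 0.0
time_s: 6.87
tcp_pos: [0.5105, -0.302, 0.3268]
tcp_rot: [3.141, -0.001, -3.123]
ft_force: [1.0, -0.3, 1.0]
gripper_width: 0.163
grasp_force: 0.0
time_s: 7.12
tcp_pos: [0.5108, -0.3041, 0.326]
tcp_rot: [3.137, 0.0, -3.121]
ft_force: [-2.0, 7.9, 4.5]
gripper_width: 0.157
grasp_force: 3.2
```

```bash
python3 -m jog '[[0,-0.1,0,0,0,0],[0,-0.1,0,0,0,0],[0,0,0,0,0,0],[0,0,0,0,0,0]]'
```

```text
time_s: 7.45
tcp_pos: [0.511, -0.3054, 0.3259]
tcp_rot: [3.13, -0.001, -3.119]
ft_force: [-3.3, 15.6, 6.6]
gripper_width: 0.157
grasp_force: 7.6
```

```bash
python3 -m jog '[[0,0.2,0,0,0,0],[0,0.1,0,0,0,0],[0,0,-0.5,0,0,0],[0,0,-1,0,0,0],[0,0,-1,0,0,0],[0,0,-1,0,0,0],[0,0,-1,0,0,0],[0,0,0,0,0,0]]'
python3 -m jog '[[0,1,0,0,0,0],[0,1,0,0,0,0],[0,1,0,0,0,0],[0,1,0,0,0,0],[0,1,0,0,0,0],[0,1,0,0,0,0],[0,1,0,0,0,0],[0,1,0,0,0,0]]' 50 60
python3 -m jog '[[0,1,0,0,0,0],[0,1,0,0,0,0],[0,0,0,0,0,0]]' 50
python3 - <<'E'
from h import *
from cell import ctrl
for n in("top","scene"):
    c=ctrl.read_camera(n);np.savez(f"pics/{n}3.npz",**c);P=cloud(c);h=cv2.cvtColor(c["image"],cv2.COLOR_RGB2HSV)
    X,Y,Z=P[...,0],P[...,1],P[...,2]
    m=(h[...,0]<20)&(h[...,1]>200)&(h[...,2]>120)&(abs(Z-.098)<.005)&(Y<-.05)&(Y>-.25)&(X>.4)&(X<.6)
    print(n,"tab top",m.sum(),rect(P[m]),P[m].mean(0))
    m=(h[...,0]<20)&(h[...,1]>180)&(Z>.072)&(Z<.104)&(Y<-.05)&(Y>-.25)&(X>.4)&(X<.6); print(m.sum(),P[m].min(0),P[m].max(0))
    m=(h[...,1]<60)&(h[...,2]>130)&(abs(Z-.098)<.005)&(Y<-.05)&(Y>-.2)&(X>.48)&(X<.6); print("white",m.sum(),P[m].mean(0),rect(P[m]))
    cv2.imwrite(f"pics/{n}3.png",cv2.resize(c["image"][70:270,220:490,::-1],(800,592)))
E
```

```text
time_s: 8.12
tcp_pos: [0.5107, -0.3042, 0.4215]
tcp_rot: [-3.135, 0.008, -3.123]
ft_force: [-0.1, -0.4, 1.0]
gripper_width: 0.162
grasp_force: 0.0
time_s: 8.78
tcp_pos: [0.5073, -0.143, 0.4146]
tcp_rot: [-3.141, -0.001, -3.123]
ft_force: [-0.4, 0.4, -0.3]
gripper_width: 0.496
grasp_force: 0.0
time_s: 9.03
tcp_pos: [0.5065, -0.1012, 0.4149]
tcp_rot: [3.14, -0.0, -3.119]
ft_force: [-0.1, 0.5, -0.1]
gripper_width: 0.5
grasp_force: 0.0
top tab top 0 (array([0., 0.]), array([0., 0.]), 0.0) [nan nan nan]
37 [ 0.46593379 -0.16972463  0.08662706] [ 0.47418968 -0.13873194  0.10124027]
white 0 [nan nan nan] (array([0., 0.]), array([0., 0.]), 0.0)
scene tab top 0 (array([0., 0.]), array([0., 0.]), 0.0) [nan nan nan]
83 [ 0.47172161 -0.17277356  0.07208477] [ 0.48404668 -0.13567385  0.09912182]
white 39 [ 0.54352501 -0.15191757  0.09676263] (array([ 543.5, -153. ]), array([13.3, 34.4]), 1.7)<stdin>:7: RuntimeWarning: Mean of empty slice.
  ret = um.true_divide(
<stdin>:9: RuntimeWarning: Mean of empty slice.
```

View pics/top3.png

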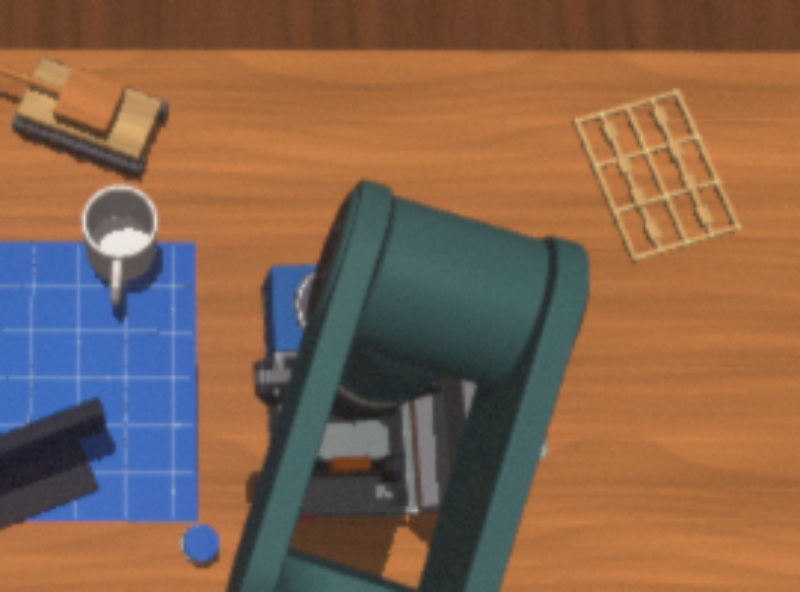

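The flap stands upright at about (440,450) in the crop. The used plate's orange tab, at (350,464), is partly hidden by the arm. From the scene view the tab is at about (0.4765, −0.153).

```bash
python3 -m jog '[[0.75,-0.8,0,0,0,0],[0.75,-0.8,0,0,0,0],[0,-0.9,0,0,0,0],[0,0,0,0,0,1],[0,0,0,0,0,1],[0,0,0,0,0,1],[0,0,0,0,0,1],[0,0,0,0,0,1]]'
python3 -m jog '[[0,0,0,0,0,1],[0,0,0,0,0,1],[0,0,0,0,0,1],[0,0,0,0,0,1],[0,0,0,0,0,1],[0,0,0,0,0,1],[0,0,0,0,0,1],[0,0,0,0,0,1]]'
python3 -m jog '[[0,0,0,0,0,1],[0,0,0,0,0,1],[0,0,0,0,0,1],[0,0,0,0,0,1],[0,0,0,0,0,1],[0,0,0,0,0,1],[0,0,0,0,0,1],[0,0,0,0,0,1]]'
python3 -m jog '[[0,0,0,0,0,1],[0,0,0,0,0,0.5],[0,0,0,0,0,0],[0,0,0,0,0,0]]'
```

```text
time_s: 9.8
tcp_pos: [0.4776, -0.1557, 0.4149]
tcp_rot: [-3.141, -0.0, 2.806]
ft_force: [1.0, -0.2, -0.7]
gripper_width: 0.497
grasp_force: 0.0
time_s: 10.47
tcp_pos: [0.4776, -0.1556, 0.4149]
tcp_rot: [-3.141, 0.0, 2.248]
ft_force: [-0.5, 0.2, 0.5]
gripper_width: 0.497
grasp_force: 0.0
time_s: 11.13
tcp_pos: [0.4776, -0.1556, 0.4149]
tcp_rot: [-3.141, 0.001, 1.689]
ft_force: [0.2, 0.2, 0.4]
gripper_width: 0.499
grasp_force: 0.0
time_s: 11.47
tcp_pos: [0.4776, -0.1552, 0.415]
tcp_rot: [-3.141, 0.0, 1.59]
ft_force: [0.4, 0.1, 0.5]
gripper_width: 0.5
grasp_force: 0.0
```

```bash
python3 -m jog '[[0.1,0,1,0,0,0],[0,0,1,0,0,0],[0,0,1,0,0,0],[0,0,1,0,0,0],[0,0,1,0,0,0],[0,0,1,0,0,0],[0,0,0,0,0,0],[0,0,0,0,0,0]]'
python3 - <<'E'
from h import *
from cell import ctrl
c=ctrl.read_camera("scene");cv2.imwrite("pics/s4.png",cv2.resize(c["image"][90:240,130:330,::-1],(800,600)))
E
```

```text
time_s: 12.13
tcp_pos: [0.4773, -0.1524, 0.2942]
tcp_rot: [-3.139, -0.001, 1.59]
ft_force: [0.3, -0.6, 0.0]
gripper_width: 0.499
grasp_force: 0.0
```

View pics/s4.png

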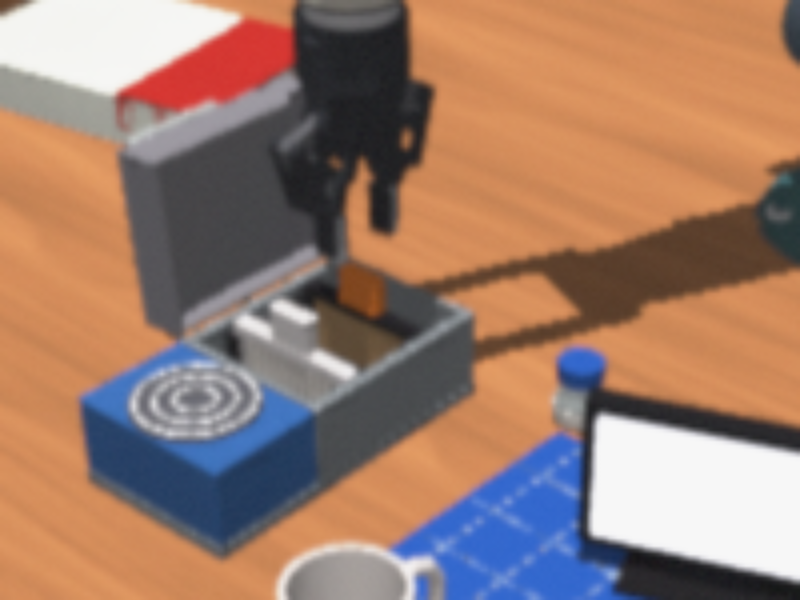

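The gripper straddles the orange tab (363,290), fingers at (330,240) and (385,215), and the flap is up. Descend and grip.

```bash
python3 -m jog '[[0,0,0.8,0,0,0],[0,0,0.8,0,0,0],[0,0,0.75,0,0,0],[0,0,0,0,0,0],[0,0,0,0,0,0],[0,0,0,0,0,0]]'
python3 -m jog '[[0,0,0,0,0,0],[0,0,0,0,0,0],[0,0,0,0,0,0],[0,0,0,0,0,0],[0,0,0,0,0,0],[0,0,0,0,0,0]]' 0 50
```

```text
time_s: 12.68
tcp_pos: [0.4784, -0.1525, 0.2504]
tcp_rot: [3.138, 0.001, 1.59]
ft_force: [0.6, -0.7, 0.0]
gripper_width: 0.502
grasp_force: 0.0
time_s: 13.18
tcp_pos: [0.4758, -0.1525, 0.2499]
tcp_rot: [-3.134, 0.001, 1.59]
ft_force: [-11.9, -0.7, 10.4]
gripper_width: 0.132
grasp_force: 48.9
```

```bash
python3 -m jog '[[0,-0.1,0,0,0,0],[0,0,0,0,0,0],[0,0,0,0,0,0]]'
python3 -m jog '[[0,0,-0.4,0,0,0],[0,0,-0.5,0,0,0],[0,0,-0.5,0,0,0],[0,0,-0.5,0,0,0],[0,0,-0.5,0,0,0],[0,0,-0.5,0,0,0],[0,0,-0.5,0,0,0],[0,0,0,0,0,0]]'
python3 -m jog '[[0,0,-0.7,0,0,0],[0,0,-0.7,0,0,0],[0,0,-0.7,0,0,0],[0,0,-0.7,0,0,0],[0,0,-0.7,0,0,0],[0,0,0,0,0,0],[0,0,0,0,0,0]]'
```

```text
time_s: 13.43
tcp_pos: [0.4747, -0.1525, 0.2499]
tcp_rot: [-3.138, 0.001, 1.59]
ft_force: [-6.6, 0.2, 6.8]
gripper_width: 0.127
grasp_force: 49.5
time_s: 14.1
tcp_pos: [0.477, -0.1525, 0.3205]
tcp_rot: [3.133, 0.003, 1.59]
ft_force: [0.3, -0.7, 0.6]
gripper_width: 0.131
grasp_force: 49.0
time_s: 14.68
tcp_pos: [0.4761, -0.1522, 0.3873]
tcp_rot: [3.138, 0.001, 1.59]
ft_force: [-0.2, -0.5, -1.8]
gripper_width: 0.125
grasp_force: 49.1
```

```bash
python3 -m jog '[[0.95,0.235,0,0,0,0],[0.95,0.235,0,0,0,0],[0.95,0.235,0,0,0,0],[0.95,0.235,0,0,0,0],[0.95,0.235,0,0,0,0],[0.95,0.235,0,0,0,0],[0.95,0.235,0,0,0,0],[0.95,0.235,0,0,0,0]]'
python3 -m jog '[[0.95,0.235,0,0,0,0],[0.95,0.235,0,0,0,0],[0.95,0.235,0,0,0,0],[0.95,0.235,0,0,0,0],[0.95,0.235,0,0,0,0],[0.95,0.235,0,0,0,0],[0.95,0.235,0,0,0,0],[0.95,0.235,0,0,0,0]]'
python3 -m jog '[[0.95,0.235,0,0,0,0],[0.95,0.235,0,0,0,0],[0,0,0,0,0,-1],[0,0,0,0,0,-1],[0,0,0,0,0,-1],[0,0,0,0,0,-1],[0,0,0,0,0,-1],[0,0,0,0,0,-0.25]]'
python3 -m jog '[[0,0,0,0,0,0],[0,0,0,0,0,0],[0,0,0,0,0,0]]'
python3 - <<'E'
from h import *
from cell import ctrl
for n in("scene","top"):
    c=ctrl.read_camera(n);P=cloud(c);h=cv2.cvtColor(c["image"],cv2.COLOR_RGB2HSV);X,Y,Z=[P[...,i] for i in range(3)]
    if n=="top":
        ok=(h[...,2]<90)&(abs(Z-.13)<.007)&(X>.35)&(X<.53)&(Y>.05)&(Y<.27); q=P[ok]; print("panel top",ok.sum(),rect(q))
        # original, unobstructed
        c=np.load("pics/top0.npz");P=cloud(c);Z=P[...,2];ok=(c["image"].max(-1)<70)&(abs(Z-.13)<.007)&(P[...,0]>.35)&(P[...,0]<.55)&(P[...,1]>.03)&(P[...,1]<.3);print("panel0",ok.sum(),rect(P[ok]))
    cv2.imwrite(f"pics/{n}5.png",cv2.resize(c["image"][:,:,::-1],(800,600)))
E
```

```text
time_s: 15.35
tcp_pos: [0.5104, 0.0015, 0.3847]
tcp_rot: [-3.14, -0.001, 1.59]
ft_force: [0.9, 0.1, -1.3]
gripper_width: 0.132
grasp_force: 49.0
time_s: 16.02
tcp_pos: [0.545, 0.1543, 0.3845]
tcp_rot: [-3.139, 0.0, 1.59]
ft_force: [0.1, -0.5, -0.6]
gripper_width: 0.135
grasp_force: 49.0
time_s: 16.68
tcp_pos: [0.5536, 0.1915, 0.3845]
tcp_rot: [-3.139, -0.001, 1.959]
ft_force: [0.8, -0.3, -1.1]
gripper_width: 0.125
grasp_force: 49.0
time_s: 16.93
tcp_pos: [0.5536, 0.1914, 0.3858]
tcp_rot: [-3.141, -0.0, 1.956]
ft_force: [-0.2, -0.7, -0.5]
gripper_width: 0.126
grasp_force: 49.0
panel top 325 (array([485.8, 164.7]), array([ 18.3, 176.5]), 22.4)
panel0 356 (array([484.4, 163.3]), array([ 14.7, 174.9]), 22.2)
```

View pics/scene5.png

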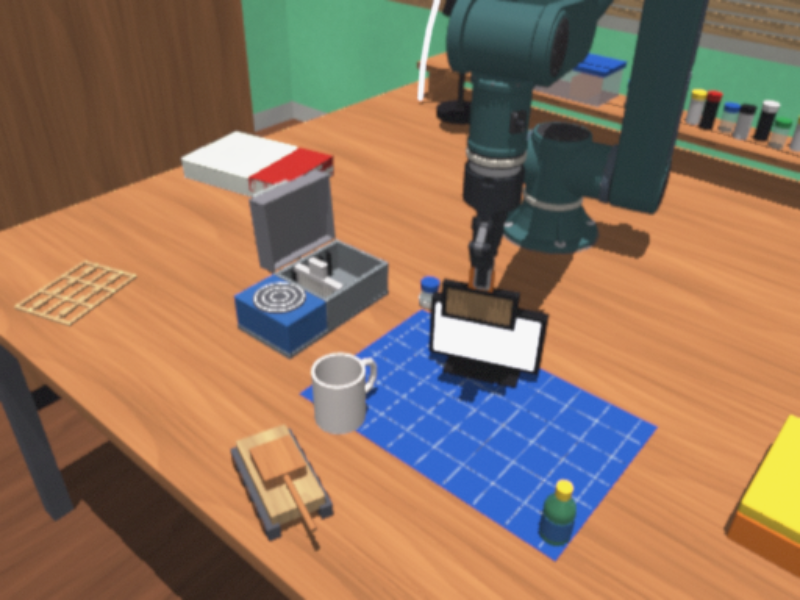

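The plate hangs level at (480,305) in front of and above the panel. The mug, jar and bottle have not moved, the flap is up and the clean plate is in place. Now I lower it.

```bash
python3 -m jog '[[0,0,0.5,0,0,0],[0,0,0.8,0,0,0],[0,0,0.8,0,0,0],[0,0,0.8,0,0,0],[0,0,0.8,0,0,0],[0,0,0.8,0,0,0],[0,0,0.4,0,0,0],[0,0,0,0,0,0]]'
python3 -m jog '[[0,0,0,0,0,0],[0,0,0,0,0,0],[0,0,0,0,0,0],[0,0,0,0,0,0]]'
python3 - <<'E'
from h import *
from cell import ctrl
F=np.array([.4955,.168,.075]);a=np.radians(22.2);n=np.array([np.cos(a),np.sin(a),0]);t=np.array([-n[1],n[0],0])
c=ctrl.read_camera("scene");P=cloud(c)-F;d=P@n;e=P@t;z=P[...,2]
m=(d>.045)&(d<.09)&(abs(e)<.09)&(abs(z)<.036)
q=np.c_[d[m],e[m],z[m]];print(m.sum(),np.percentile(q,[1,50,99],axis=0).round(4).tolist())
f=q[abs(q[:,0]-np.median(q[:,0]))<.006];A=np.c_[f[:,1:],np.ones(len(f))];print("slopes deg",np.degrees(np.linalg.lstsq(A,f[:,0],rcond=None)[0][:2]))
m2=(d>-.01)&(d<.01)&(abs(e)<.1)&(abs(z)<.06)&(c["image"].min(-1)>180);print("face",np.median(d[m2]),np.percentile(e[m2],[1,99]),np.percentile(z[m2],[1,99]))
print(ctrl.observe()["tcp_pos"])
cv2.imwrite("pics/s6.png",cv2.resize(c["image"][150:270,240:400,::-1],(800,600)))
E
```

```text
time_s: 17.7
tcp_pos: [0.5528, 0.1912, 0.285]
tcp_rot: [-3.136, -0.001, 1.956]
ft_force: [0.1, 0.1, -0.4]
gripper_width: 0.128
grasp_force: 49.0
time_s: 18.03
tcp_pos: [0.554, 0.1915, 0.2898]
tcp_rot: [3.139, 0.0, 1.957]
ft_force: [-0.8, -1.6, -0.3]
gripper_width: 0.127
grasp_force: 49.0
1054 [[0.0592, -0.0563, -0.0254], [0.0677, -0.0017, 0.0067], [0.0725, 0.0505, 0.0356]]
slopes deg [0.10415408 0.65677635]
face 0.0008851001991864766 [-0.07939315  0.07995307] [-0.04328712  0.04604649]
[0.55389619 0.19146255 0.28952282]
```

View pics/s6.png

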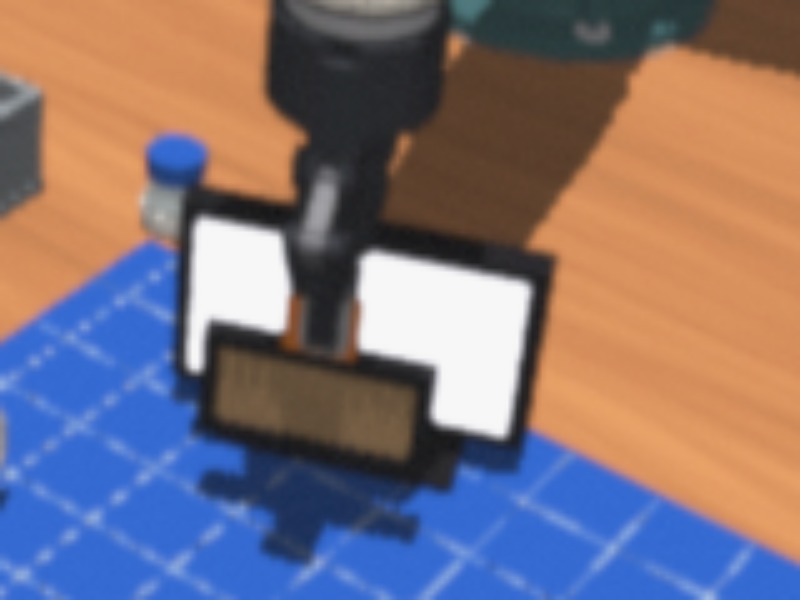

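The plate is in front of the lit face and parallel to it. It measures about 3 mm off centre to the side and 4 mm high, so I trim that.

```bash
python3 -m jog '[[0.13,0,0.2,0,0,0],[0,0,0,0,0,0],[0,0,0,0,0,0],[0,0,0,0,0,0],[0,0,0,0,0,0],[0,0,0,0,0,0],[0,0,0,0,0,0]]'
python3 - <<'E'
from h import *
from cell import ctrl
F=np.array([.4955,.168,.075]);a=np.radians(22.2);n=np.array([np.cos(a),np.sin(a),0]);t=np.array([-n[1],n[0],0])
c=ctrl.read_camera("scene");P=cloud(c)-F;d=P@n;e=P@t;z=P[...,2]
m=(d>.045)&(d<.09)&(abs(e)<.09)&(abs(z)<.036)
q=np.c_[d[m],e[m],z[m]];print(np.percentile(q,[1,50,99],axis=0).round(4).tolist())
s=ctrl.observe();print(s["tcp_pos"],abs(s["joint_vel"]).max())
E
```

```text
time_s: 18.67
tcp_pos: [0.5527, 0.1938, 0.2844]
tcp_rot: [3.141, -0.0, 1.957]
ft_force: [-0.0, 0.3, -0.6]
gripper_width: 0.13
grasp_force: 49.0
[[0.0583, -0.0535, -0.0307], [0.067, 0.0009, 0.0016], [0.0718, 0.0531, 0.0321]]
[0.55270376 0.19378477 0.2844076 ] 0.0012677750078911268
```

Centred to within about 1 mm and motionless, so I hand in.

```bash
python3 -c "
from cell import ctrl
print(ctrl.job_done())"
```

```text
the job is handed in; nothing more can be done
None
```

The job is handed in (no verdict was shown): flap fully open and staying up, clean plate still in its slot, and the used plate held still and upright, centred about 6 cm in front of the lit face, with the mug, jar and bottle not moved.

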